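# Stand the round-bottomed carafe in its cushioned ring stand

## Task

Take the round-bottomed green carafe out of the draining rack, where it lies leaning, and stand it upright, neck up, in the ring of the ring stand. Lower it gently until you feel the sprung ring carry it, and only then let go, so that it stays standing in the ring by itself without leaning. Never push hard on the ring, and leave the two clear bottles, the jar and the opener where they are.

Things in the scene. Friction and masses are not known exactly. Their poses are not given: they have to be found in the camera images.
- carafe: Green glass carafe, 0.18 to 0.34 kg: a ball of 76 mm diameter with a straight neck; no flat foot. Origin at the centre of the ball; its z axis runs along the neck towards the mouth. The bottom of the ball is at z = -38 mm, the mouth at z = 132 mm. It starts in the rack, neck leaning 30 degrees from vertical. Its mass centre lies about 10 mm above the ball's centre.
- carafe_neck (a point): Point on the carafe's axis in the middle of the free part of its neck, 100 mm from the ball's centre; a good place to grip. The bare neck, 24 mm in diameter, spans 45 to 132 mm from the ball's centre. In the rack the neck is free all round beyond 75 mm from the ball's centre. Axes as the carafe's.
- rack: Fixed draining rack: white tray 160 x 120 x 8 mm with steel rods. Origin on the table under the carafe's ball, whose centre rests 62 mm above the table in a square of rods (34 mm high). The neck leans to the rack's -x side, in a shallow V of 8 mm rods that touches its underside 66 mm from the ball's centre and reaches 20 mm to either side: lift the carafe straight up to clear it.
- stand: Fixed ring stand: wooden base 170 x 120 x 12 mm; a dark post of 14 mm diameter, 137 mm high, stands 85 mm to the +x side of the origin and carries, on an arm, a level black ring (rod 8 mm thick, ring 52 mm inside, 68 mm outside diameter). Origin on the table directly under the middle of the ring; z up.
- stand_axis (a point): Point on the ring's axis, fixed 150 mm above the table. The ring's height differs from day to day and is NOT reported: its rod's middle is 42 to 97 mm above the table, so the ball's centre is 71 to 126 mm above the table when it first touches. The ring is sprung: it yields 1 mm per newton for 16 mm, then stops dead. Its clamp on the post holds fast against 40 N.
- bottle_a: Clear glass bottle, 68 mm diameter, 215 mm high, standing at the back; bystander. Origin at the centre of its underside.
- bottle_b: Clear glass bottle like the other; bystander. Origin at the centre of its underside.
- jar: Screw-top glass jar, 76 mm diameter, 90 mm high; bystander. Origin at the centre of its underside.
- opener: Bottle opener lying flat, wooden handle and steel wire head, 164 mm long along its x axis, 36 mm wide at the head, 16 mm high; bystander. Origin on the table near its middle.
Mind the look-alikes: they are no part of the job. Of the things like the stand, leave any that is pink; of the rest the larger one is meant. Leave any purple look-alike of the carafe alone.

How it is judged (in metres and radians):
On the way:
1. the carafe, upright, is carried by the ring while the gripper still holds it (contact force between carafe and stand above 0.7 N and contact force between the fingers and carafe above 0.5 N and horizontal distance between carafe and stand below 0.012 m and angle between carafe's own z axis and vertical below 0.2 rad), for 0.2 s.
At the end, for the whole second after the job is handed in: The carafe rests by itself in the ring of the stand, ball centred within 7 mm of the ring's axis, neck up within 0.12 rad (7 degrees) of vertical, at rest (horizontal distance between carafe and stand below 0.007 m and angle between carafe's own z axis and vertical below 0.12 rad and contact force between carafe and stand above 1 N and height (world z) of carafe above 0.055 m and linear speed of carafe below 0.02 m/s and angular speed of carafe below 0.1 rad/s); the robot touches nothing.
It fails at once if the carafe is pressed or knocked against the ring stand with more than 16 N (contact force between carafe and stand above 16 N).
It fails at once if a bystander (clear bottle, jar, opener) is moved more than 25 mm (distance of any of bottle_a, bottle_b, jar, opener from where it was at the start of the episode above 0.025 m).
It also fails if it takes over 53 s, if anything falls off the work surface, if the arm or the gripper's body presses on something with over 40 N, if the wrist force passes 120 N, or if a joint passes its speed limit or range.

## Robot

A 7-joint arm with a two-finger parallel gripper is mounted at the origin on the work surface. World frame = base frame: x ahead of the robot, y to its left, z up, the work surface at z = 0. Lengths are in mm, angles in rad, forces in N, time in s.
With the tool pointing down it reaches from about 350 to 900 mm from the base axis. Payload 19.9 kg.
Tool frame: the origin (TCP) lies at the very end of the fingers, on their centre line; the grasp point (between the pads) lies 19 mm behind it; z points along the fingers, y is the line along which they close (so a half turn about z gives the same grasp; the last joint's range is limited). The gripper opens to 94 mm and grips with 3 to 60 N. Pads are 16 mm wide; open, the fingers measure 119 mm over their backs; the gripper's body (75 mm by 177 mm) begins 78 mm behind the grasp point.
Start: joints at [-1.389, 0.417, -0.01, 1.614, 0.005, 1.111, -0.053], TCP at [138.702, 609.394, 205.425] pointing down, gripper open.
Joint ranges: [-2.81, 2.81], [-0.39, 2.02], [-1.27, 1.25], [0.06, 2.57], [-1.19, 4.33], [0.19, 2], [-2.82, 2.82]. Speed limits (rad/s): [1.89, 1.89, 2.39, 2.39, 3.01, 3.01, 3.01].

## Interface

Orientations are given as a rotation vector (axis times angle).
In Python, from workcell import manip gives the robot as it stands.
- The arm moves only by the shell command python3 -m crank 'ROWS' [FORCE]. ROWS is JSON, a list of rows, each an object with "travel": the shift along the tool's x, y, z in units of 0.5 m (1.0 is 0.5 m), a list of three; "turn": the turn, a rotation vector about the tool's x, y, z in units of 30 degrees (1.0 is 30 degrees), a list of three; "grip": the gripper command: -1 is shut, 1 is fully open, values between are in proportion. In form: [{"travel": [tx, ty, tz], "turn": [ax, ay, az], "grip": grip}, ...]. A call has 1 to 10 rows; each row shifts and turns the commanded pose from where the row before left it, along the tool's axes as they then stand; what a row does not reach is not made up. A row lasts 1/12 s, in which the tool goes at most 41.7 mm and 7.16 degrees, less where a joint would pass 70% of its speed; a pose out of reach is approached as far as the arm can. A call with a number of a shift or a turn outside -1 to 1 is refused whole. A call with a gripper value outside its range is refused whole. The fingers move at their own pace and stop on an object; FORCE is the grip in N (left out, the last holds). Time passes only in rows, so rows that do not move let the fingers close. It gives the time, the measured TCP pose, the force, the opening and the grip force at its end, in the units of the state.
- manip.read_state(): the state, without advancing time (a new reading comes with each control period).
- manip.capture(name): name is "side" or "top"; returns a dict with "img" (400x640x3 uint8, red, green, blue), "mtx" (3x3 intrinsics, pixels), "rvec" (rotation vector, rad) and "tvec" (3), from world to camera coordinates, as OpenCV has them. Camera axes: x right, y down, z forward; pixel columns grow to the right and rows downward; lengths in mm; the calibration is good to about 2 mm. A picture is of the moment at which its call begins. There is no depth.
- manip.hand_in(): hands the job in; it is judged then, once.
The state is a dict: "clock": time; "q": joint angles; "qvel": joint speeds; "joint_torque": joint torques, N m; "position": TCP position; "orientation": TCP orientation; "wrist_force": force on the tool from outside, world axes, zero at the start; "torque": the same for the moment, N m; "opening": opening from 0.0 (shut) to 1.0 (fully open); "grasp_force": force on a finger pad.
Only numpy, scipy, OpenCV 4.12 (cv2) and the standard library are available. Lean on these libraries where they do the work, as an engineer would, in place of code of your own. Each camera call takes 0.05 s, during which the arm holds its last target. There are 200 camera calls.

## Working session

There is one attempt and no reset: what is moved stays moved. The work goes in short steps, Python scripts to look and compute and a shell command to move; the robot and the scene stay as the last step left them, time stands still between calls to the robot, and variables do not carry over. Pictures are saved under pics/ and viewed, at most 10 in all, crops included, and the job is handed in when it is done.

```bash
ls; mkdir -p pics; python3 - <<'E'
from workcell import manip
import cv2,pickle
d={}
for n in("side","top"):
    c=manip.capture(n);d[n]=c;cv2.imwrite(f"pics/{n}0.png",c["img"][:,:,::-1])
    print(n,c["mtx"].tolist(),c["rvec"],c["tvec"])
pickle.dump(d,open("c0.pkl","wb"))
print(manip.read_state())
E
```

```text
pics
side [[364.49807910633734, 0.0, 323.680965448492], [0.0, 364.49807910633734, 204.42706029057084], [0.0, 0.0, 1.0]] [ 2.12581095  1.00663888 -0.41634506] [-334.78501308 -265.84492187 1635.33287028]
top [[476.1648090953602, 0.0, 316.4945329733377], [0.0, 476.1648090953602, 203.1790442654057], [0.0, 0.0, 1.0]] [ 2.18787199 -2.18343481  0.11331388] [ -67.16095202  584.75147682 1391.97992665]
{'clock': 0.1, 'q': array([-1.3885074 ,  0.41789358, -0.01034226,  1.61407349,  0.00472755,
        1.1107264 , -0.05300194]), 'qvel': array([-0.00072255, -0.00021848,  0.00089345, -0.00164263, -0.00040947,
       -0.00364183, -0.00021442]), 'joint_torque': array([ 8.30467507e-04, -8.52581835e+01,  6.39810786e-01, -4.26701152e+01,
       -4.89413564e-02,  1.63840625e-02,  1.42610361e-04]), 'position': array([138.62605888, 609.0959737 , 204.91761923]), 'orientation': array([-3.50706380e-01, -3.12192852e+00,  1.69156411e-03]), 'wrist_force': array([-0.85105086,  1.16438745, -0.88568866]), 'torque': array([-0.00687154, -0.02705947,  0.03266351]), 'grasp_force': 0.0, 'opening': 0.9974667094009955}
```

View pics/side0.png

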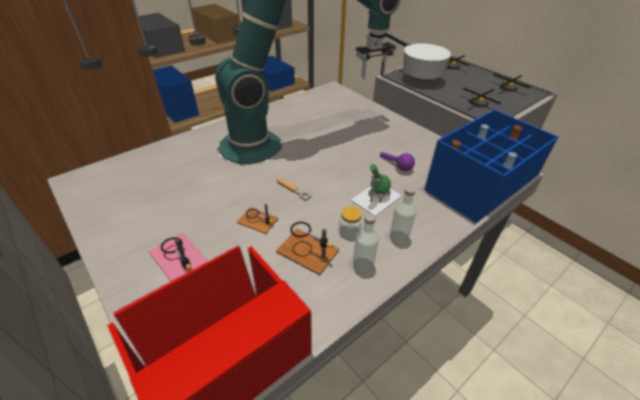

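View pics/top0.png

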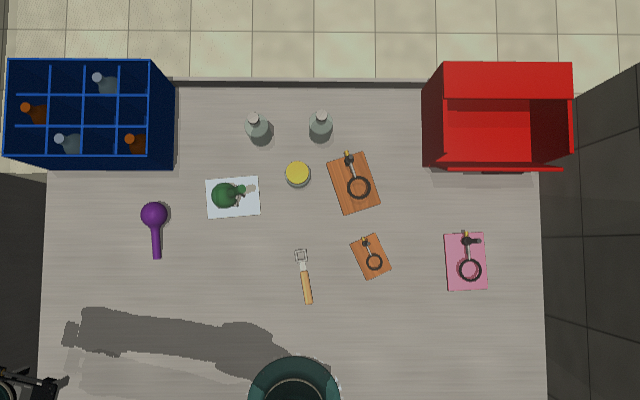

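The stand-like things in the top view are a large orange one at (354,184), a small orange one at (370,257) and a pink one at (467,261). The large orange one is meant: it isn't pink and it's the larger of the other two. For the carafe, the green one at (228,194) in the white rack is meant, and the purple one at (154,225) is the look-alike. I'll confirm both in an enlarged crop.

```bash
python3 - <<'E'
import pickle,cv2,numpy as np
d=pickle.load(open("c0.pkl","rb"))
t=d["top"]["img"][140:225,195:395];s=d["side"]["img"][150:280,230:430]
a=cv2.resize(t,None,fx=4,fy=4,interpolation=cv2.INTER_CUBIC)[:,:800]
b=cv2.resize(s,None,fx=4,fy=4,interpolation=cv2.INTER_CUBIC)
cv2.imwrite("pics/cropt.png",a[:,:,::-1]);cv2.imwrite("pics/crops.png",b[:,:,::-1])
E
```

```text
(no output)
```

View pics/cropt.png

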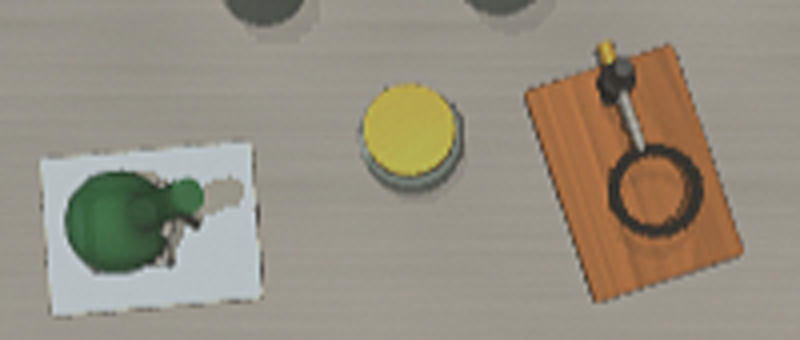

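View pics/crops.png

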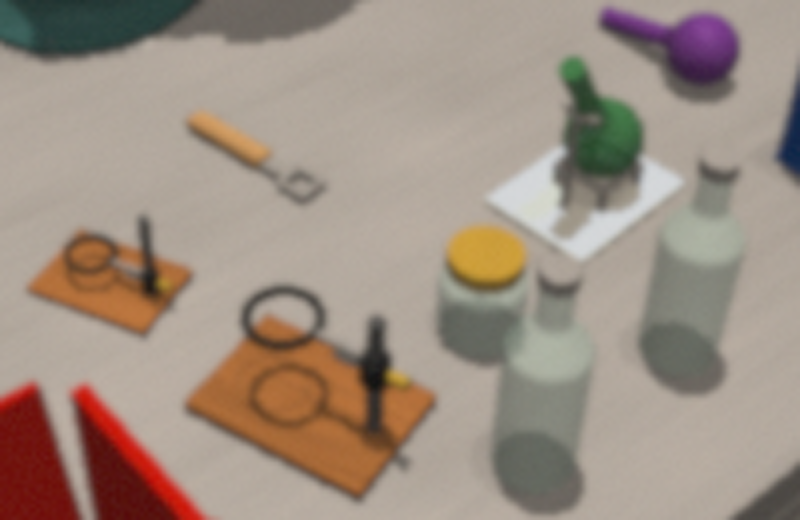

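The crops confirm both. The green carafe lies in the white rack, with its ball at top (223.6,195) and side (381,183.6), and its mouth at top (241.6,188.6) and side (372.6,167). The large orange stand has its ring at top (358.6,187) and side (300.6,229).

```bash
cat > h.py <<'E'
import cv2,numpy as np
from scipy.spatial.transform import Rotation as R
def ray(c,p):
    M=cv2.Rodrigues(np.array(c["rvec"],float))[0];o=-M.T@np.ravel(c["tvec"])
    v=M.T@np.linalg.inv(c["mtx"])@np.array([p[0],p[1],1.]);return o,v/np.linalg.norm(v)
def plane(c,p,z):
    o,v=ray(c,p);return o+v*(z-o[2])/v[2]
def tri(c1,p1,c2,p2):
    A=np.zeros((3,3));b=np.zeros(3);rs=[ray(c1,p1),ray(c2,p2)]
    for o,v in rs:
        P=np.eye(3)-np.outer(v,v);A+=P;b+=P@o
    x=np.linalg.solve(A,b);return x,max(np.linalg.norm(np.cross(x-o,v)) for o,v in rs)
def green(img):
    h=cv2.cvtColor(img,cv2.COLOR_RGB2HSV);return cv2.inRange(h,(50,90,30),(75,255,255))
E
python3 - <<'E'
import pickle;from h import *
d=pickle.load(open("c0.pkl","rb"));t,s=d["top"],d["side"]
c=lambda x,y,ox,oy:((x+.5)/4-.5+ox,(y+.5)/4-.5+oy)
T=lambda x,y:c(x,y,195,140)
S=lambda x,y:c(x,y,230,150)
for n,im in(("top",t),("side",s)):
    m=green(im["img"]);k,l,st,ce=cv2.connectedComponentsWithStats(m)
    i=[j for j in range(1,k) if st[j,4]>100]
    for j in i:
        dt=cv2.distanceTransform(np.pad((l==j).astype(np.uint8),1),cv2.DIST_L2,5);print(n,st[j],cv2.minMaxLoc(dt)[1],cv2.minMaxLoc(dt)[3])
ring,e=tri(t,T(656,190),s,S(284,317));print("ring",ring,e)
for z in(50,60,70,80,90,97):print(z,plane(t,T(656,190),z)[:2],plane(s,S(284,317),z)[:2])
print("ball",tri(t,T(116,221),s,S(605,136)),plane(t,T(116,221),62),plane(s,S(605,136),62))
print("mouth",tri(t,T(188,196),s,S(572,70)),plane(t,T(188,196),176))
print("tray",[plane(t,T(*p),8)[:2].round() for p in((42,158),(248,144),(263,299),(53,316))])
print("base",[plane(t,T(*p),12)[:2].round() for p in((525,93),(672,46),(744,252),(597,302))])
print("post top",tri(t,T(622,68),s,S(377,320)),plane(t,T(622,68),137))
print("bottles",[plane(t,p,215)[:2].round() for p in((253,118),(320,116))],"jar",plane(t,T(410,130),90)[:2])
print(R.from_rotvec([-3.50706380e-01,-3.12192852e+00,1.69156411e-03]).as_matrix().round(3))
E
```

```text
top [212 183  17  24 295] 7.393799781799316 (220, 197)
side [376 175  13  17 146] 4.996899604797363 (385, 185)
ring [ 626.28409269 -183.88712941   91.41540171] 1.3072998340400894
50 [ 630.50788654 -189.35473057] [ 595.12514506 -159.8237453 ]
60 [ 629.30037695 -188.28840573] [ 602.8401471  -165.38298336]
70 [ 628.09286737 -187.2220809 ] [ 610.55514915 -170.94222142]
80 [ 626.88535778 -186.15575606] [ 618.27015119 -176.50145948]
90 [ 625.67784819 -185.08943122] [ 625.98515324 -182.06069754]
97 [ 624.83259148 -184.34300383] [ 631.38565467 -185.95216418]
ball (array([605.89938024, 204.44615591,  62.26590146]), np.float64(1.1393433609289074)) [605.14246904 203.6360354   62.        ] [606.28354992 205.74919982  62.        ]
mouth (array([611.53031795, 137.38828663, 172.81634582]), np.float64(1.370939545175948)) [610.21990779 135.9112499  176.        ]
tray [array([658., 270.]), array([670., 115.]), array([552., 102.]), array([539., 259.])]
base [array([709., -94.]), array([ 745., -206.]), array([ 588., -260.]), array([ 550., -148.])]
post top (array([ 705.82330752, -156.46471062,  135.45222318]), np.float64(0.9062252136992107)) [ 704.96648541 -157.03378009  137.        ]
bottles [array([791., 104.]), array([798., -72.])] jar [668.20980376  -9.41007298]
[[-0.975  0.222 -0.   ]
 [ 0.222  0.975 -0.001]
 [-0.    -0.001 -1.   ]]
```

```bash
cat >> h.py <<'E'
L=np.array([.08,-.9968,0.]);Z=np.array([0,0,1.])
BALL=np.array([605.5,204.3,62.]);N=.5*L+.866*Z;N/=np.linalg.norm(N)
def Rt(n):  # tool looking along -n, closing line in the lean plane
    z=-n;x=np.cross(-L,z);x/=np.linalg.norm(x);return np.c_[x,np.cross(z,x),z]
RG=Rt(N);RV=Rt(Z)
def delta(p,Rg):
    from workcell import manip
    s=manip.read_state();Rc=R.from_rotvec(s["orientation"]).as_matrix();p0=np.array(s["position"])
    print("t",s["clock"],"pos",p0.round(1),"F",s["wrist_force"].round(2),"open",round(s["opening"],3),"gf",round(s["grasp_force"],1))
    print("travel units",(Rc.T@(p-p0)/500).round(4),"turn units",(np.degrees(R.from_matrix(Rc.T@Rg).as_rotvec())/30).round(3),
      "after turn",(Rg.T@(p-p0)/500).round(4))
E
python3 -c "
from h import *
delta(BALL+196*N,RG)"
```

```text
t 0.1 pos [138.6 609.1 204.9] F [-0.85  1.16 -0.89] open 0.997 gf 0.0
travel units [-1.1487 -0.7693 -0.0527] turn units [-0.994  0.152 -0.567] after turn [-0.866  -0.9065 -0.5853]
```

```bash
python3 -m crank '[{"travel":[-0.06,-0.04,-0.005],"turn":[0,0,0],"grip":0.4},{"travel":[-0.06,-0.04,-0.005],"turn":[0,0,0],"grip":0.4},{"travel":[-0.06,-0.04,-0.005],"turn":[0,0,0],"grip":0.4},{"travel":[-0.06,-0.04,-0.005],"turn":[0,0,0],"grip":0.4},{"travel":[-0.06,-0.04,-0.005],"turn":[0,0,0],"grip":0.4},{"travel":[-0.06,-0.04,-0.005],"turn":[0,0,0],"grip":0.4},{"travel":[-0.06,-0.04,-0.005],"turn":[0,0,0],"grip":0.4},{"travel":[-0.06,-0.04,-0.005],"turn":[0,0,0],"grip":0.4},{"travel":[-0.06,-0.04,-0.005],"turn":[0,0,0],"grip":0.4},{"travel":[-0.06,-0.04,-0.005],"turn":[0,0,0],"grip":0.4}]' 25; python3 -c "
from h import *
delta(BALL+196*N,RG)"
```

```text
clock: 0.93
position: [387.6, 346.2, 230.5]
orientation: [-0.351, -3.122, 0.0]
wrist_force: [1.0, 0.1, -1.2]
opening: 0.705
grasp_force: 0.0
t 0.9333 pos [387.6 346.2 230.5] F [ 1.02  0.07 -1.15] open 0.705 gf 0.0
travel units [-0.5464 -0.3671 -0.0025] turn units [-0.993  0.152 -0.567] after turn [-0.4116 -0.4437 -0.259 ]
```

```bash
python3 -m crank '[{"travel":[-0.06,-0.04,0],"turn":[0,0,0],"grip":0.4},{"travel":[-0.06,-0.04,0],"turn":[0,0,0],"grip":0.4},{"travel":[-0.06,-0.04,0],"turn":[0,0,0],"grip":0.4},{"travel":[-0.06,-0.04,0],"turn":[0,0,0],"grip":0.4},{"travel":[-0.06,-0.04,0],"turn":[0,0,0],"grip":0.4},{"travel":[-0.06,-0.04,0],"turn":[0,0,0],"grip":0.4},{"travel":[-0.06,-0.04,0],"turn":[0,0,0],"grip":0.4},{"travel":[-0.06,-0.04,0],"turn":[0,0,0],"grip":0.4},{"travel":[-0.06,-0.04,0],"turn":[0,0,0],"grip":0.4}]'
python3 -m crank '[{"travel":[0,0,0],"turn":[-0.199,0.03,-0.114],"grip":0.4},{"travel":[0,0,0],"turn":[-0.199,0.03,-0.114],"grip":0.4},{"travel":[0,0,0],"turn":[-0.199,0.03,-0.114],"grip":0.4},{"travel":[0,0,0],"turn":[-0.199,0.03,-0.114],"grip":0.4},{"travel":[0,0,0],"turn":[-0.199,0.03,-0.114],"grip":0.4},{"travel":[0,0,0],"turn":[0,0,0],"grip":0.4}]'; python3 -c "
from h import *
delta(BALL+196*N,RG)"
```

```text
clock: 1.68
position: [611.0, 110.9, 230.2]
orientation: [-0.35, -3.122, 0.0]
wrist_force: [0.4, 0.2, 0.3]
opening: 0.702
grasp_force: 0.0
clock: 2.18
position: [610.2, 107.5, 228.6]
orientation: [0.118, -3.011, -0.817]
wrist_force: [-0.5, -1.5, -1.0]
opening: 0.7
grasp_force: 0.0
t 2.1833 pos [610.2 107.5 228.6] F [-0.46 -1.46 -1.04] open 0.7 gf 0.0
travel units [-0.006   0.0013 -0.0066] turn units [ 0.012  0.003 -0.002] after turn [-0.006   0.0013 -0.0066]
```

```bash
python3 -m crank '[{"travel":[-0.006,0.001,0.013],"turn":[0.012,0,0],"grip":0.4},{"travel":[0,0,0.04],"turn":[0,0,0],"grip":0.4},{"travel":[0,0,0.04],"turn":[0,0,0],"grip":0.4},{"travel":[0,0,0.04],"turn":[0,0,0],"grip":0.4},{"travel":[0,0,0.04],"turn":[0,0,0],"grip":0.4},{"travel":[0,0,0.04],"turn":[0,0,0],"grip":0.4},{"travel":[0,0,0],"turn":[0,0,0],"grip":0.4}]'; python3 - <<'E'
from h import *
delta(BALL+86*N,RG)
from workcell import manip
a=manip.capture("side")["img"][120:240,310:460];b=manip.capture("top")["img"][150:240,180:300]
z=lambda i:cv2.resize(i,(400,int(400*i.shape[0]/i.shape[1])),interpolation=cv2.INTER_CUBIC)
a,b=z(a),z(b)[:320];b=np.pad(b,((0,a.shape[0]-b.shape[0]),(0,0),(0,0)))
cv2.imwrite("pics/g1.png",np.hstack([a,b])[:,:,::-1])
E
```

```text
clock: 2.77
position: [606.6, 169.5, 135.2]
orientation: [0.127, -3.01, -0.797]
wrist_force: [0.1, 0.9, -0.7]
opening: 0.7
grasp_force: 0.0
t 2.7667 pos [606.6 169.5 135.2] F [ 0.07  0.85 -0.66] open 0.7 gf 0.0
travel units [-0.0033 -0.013  -0.0105] turn units [-0.011 -0.01   0.006] after turn [-0.0034 -0.013  -0.0106]
```

View pics/g1.png

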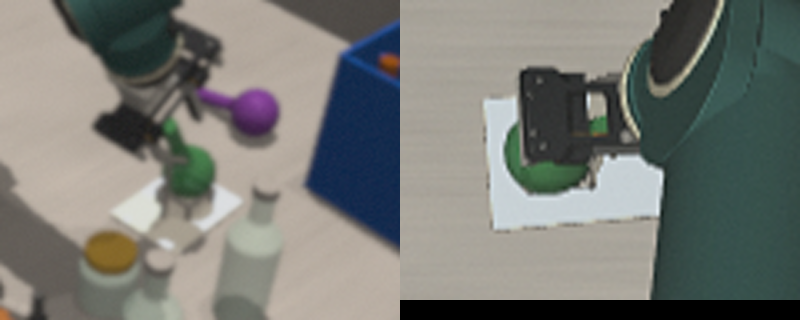

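The side view (left) shows the fingers either side of the green neck, and the top view (right) shows the mouth between the pads. I'll correct the offset of a few mm before closing.

```bash
python3 -m crank '[{"travel":[-0.003,-0.013,-0.01],"turn":[-0.01,-0.01,0],"grip":0.4},{"travel":[0,0,0],"turn":[0,0,0],"grip":0.4},{"travel":[0,0,0],"turn":[0,0,0],"grip":0.4}]';python3 -c "
from h import *
delta(BALL+86*N,RG)"
```

```text
clock: 3.12
position: [612.0, 156.3, 140.3]
orientation: [0.119, -3.02, -0.809]
wrist_force: [0.5, -0.0, -1.0]
opening: 0.7
grasp_force: 0.0
t 3.1167 pos [612.  156.3 140.3] F [ 0.55 -0.   -1.  ] open 0.7 gf 0.0
travel units [0.0053 0.0055 0.012 ] turn units [-0.001  0.016  0.002] after turn [0.0052 0.0054 0.0121]
```

```bash
python3 -m crank '[{"travel":[0.003,0.003,0.008],"turn":[0,0,0],"grip":0.4},{"travel":[0,0,0],"turn":[0,0,0],"grip":0.4},{"travel":[0,0,0],"turn":[0,0,0],"grip":0.4},{"travel":[0,0,0],"turn":[0,0,0],"grip":0.4},{"travel":[0,0,0],"turn":[0,0,0],"grip":0.4}]';python3 -c "
from h import *
delta(BALL+86*N,RG)"
```

```text
clock: 3.53
position: [609.4, 160.9, 136.7]
orientation: [0.121, -3.018, -0.809]
wrist_force: [0.3, -0.0, 0.5]
opening: 0.702
grasp_force: 0.0
t 3.5333 pos [609.4 160.9 136.7] F [ 0.3  -0.02  0.5 ] open 0.702 gf 0.0
travel units [0.0008 0.0007 0.001 ] turn units [0.    0.011 0.004] after turn [0.0008 0.0007 0.001 ]
```

```bash
python3 -m crank '[{"travel":[0,0,0],"turn":[0,0,0],"grip":-1},{"travel":[0,0,0],"turn":[0,0,0],"grip":-1},{"travel":[0,0,0],"turn":[0,0,0],"grip":-1},{"travel":[0,0,0],"turn":[0,0,0],"grip":-1},{"travel":[0,0,0],"turn":[0,0,0],"grip":-1},{"travel":[0,0,0],"turn":[0,0,0],"grip":-1},{"travel":[0,0,0],"turn":[0,0,0],"grip":-1},{"travel":[0,0,0],"turn":[0,0,0],"grip":-1}]' 30;python3 -c "
from h import *
delta(BALL+86*N+120*Z,RG)"
```

```text
clock: 4.2
position: [609.4, 160.6, 136.5]
orientation: [0.121, -3.018, -0.809]
wrist_force: [0.3, -0.5, -1.0]
opening: 0.25
grasp_force: 30.0
t 4.2 pos [609.4 160.6 136.5] F [ 0.34 -0.54 -1.02] open 0.25 gf 30.0
travel units [-0.0007  0.1215 -0.2069] turn units [-0.001  0.012  0.003] after turn [ 0.0008  0.1215 -0.2069]
```

Gripped: the opening is 0.25, which matches the 24 mm neck. Now I'll lift straight up.

```bash
python3 -m crank '[{"travel":[0,0.006,-0.01],"turn":[0,0,0],"grip":-1},{"travel":[0,0.012,-0.021],"turn":[0,0,0],"grip":-1},{"travel":[0,0.014,-0.024],"turn":[0,0,0],"grip":-1},{"travel":[0,0.018,-0.03],"turn":[0,0,0],"grip":-1},{"travel":[0,0.018,-0.03],"turn":[0,0,0],"grip":-1},{"travel":[0,0.018,-0.03],"turn":[0,0,0],"grip":-1},{"travel":[0,0.018,-0.03],"turn":[0,0,0],"grip":-1},{"travel":[0,0.012,-0.02],"turn":[0,0,0],"grip":-1},{"travel":[0,0.006,-0.01],"turn":[0,0,0],"grip":-1},{"travel":[0,0,0],"turn":[0,0,0],"grip":-1}]' ;python3 -c "
from h import *
delta(np.array([612,161,270.]),RV)"
```

```text
clock: 5.03
position: [608.9, 162.5, 257.6]
orientation: [0.123, -3.02, -0.81]
wrist_force: [0.6, -0.6, -3.2]
opening: 0.25
grasp_force: 30.0
t 5.0333 pos [608.9 162.5 257.6] F [ 0.63 -0.58 -3.2 ] open 0.25 gf 30.0
travel units [-0.0061  0.0094 -0.0231] turn units [1.    0.016 0.002] after turn [-0.0059 -0.0034 -0.0248]
```

```bash
python3 -m crank '[{"travel":[0,0.005,-0.008],"turn":[0.1,0,0],"grip":-1},{"travel":[0,0.005,-0.008],"turn":[0.16,0,0],"grip":-1},{"travel":[0,0,-0.008],"turn":[0.16,0.016,0],"grip":-1},{"travel":[0,0,0],"turn":[0.16,0,0],"grip":-1},{"travel":[0,0,0],"turn":[0.16,0,0],"grip":-1},{"travel":[0,0,0],"turn":[0.16,0,0],"grip":-1},{"travel":[0,0,0],"turn":[0.1,0,0],"grip":-1},{"travel":[0,0,0],"turn":[0,0,0],"grip":-1},{"travel":[0,0,0],"turn":[0,0,0],"grip":-1}]' ;python3 - <<'E'
from h import *
delta(np.array([625.6,-184.5,265.]),RV)
from workcell import manip
a=manip.capture("side")["img"][100:220,310:460];b=manip.capture("top")["img"][150:240,180:300]
z=lambda i:cv2.resize(i,(400,int(400*i.shape[0]/i.shape[1])),interpolation=cv2.INTER_CUBIC)
a,b=z(a),z(b)[:320];b=np.pad(b,((0,a.shape[0]-b.shape[0]),(0,0),(0,0)))
cv2.imwrite("pics/g2.png",np.hstack([a,b])[:,:,::-1])
E
```

```text
clock: 5.78
position: [608.0, 162.3, 268.1]
orientation: [0.13, -3.135, -0.002]
wrist_force: [-0.4, -1.1, -3.9]
opening: 0.251
grasp_force: 30.0
t 5.7833 pos [608.  162.3 268.1] F [-0.42 -1.05 -3.88] open 0.251 gf 30.0
travel units [ 0.0224 -0.6941  0.0052] turn units [ 0.003 -0.006  0.006] after turn [ 0.0203 -0.6942  0.0062]
```

View pics/g2.png

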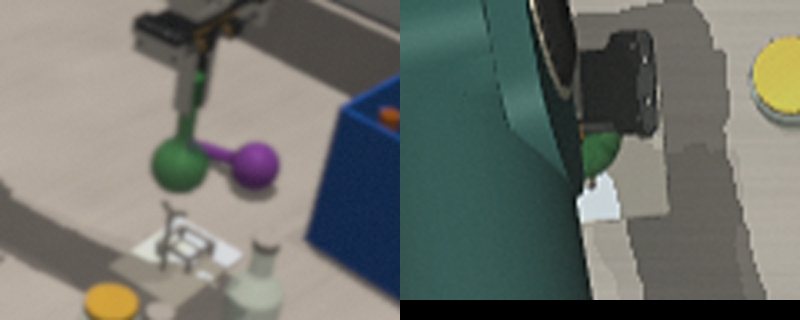

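The side view shows the carafe hanging upright in the fingers, clear of the rack, with its ball at about crop (180,165). Next I'll carry it to the stand.

```bash
python3 -m crank '[{"travel":[0.002,-0.02,0],"turn":[0,0,0],"grip":-1},{"travel":[0.002,-0.04,0],"turn":[0,0,0],"grip":-1},{"travel":[0.002,-0.04,0],"turn":[0,0,0],"grip":-1},{"travel":[0.002,-0.04,0],"turn":[0,0,0],"grip":-1},{"travel":[0.002,-0.04,0],"turn":[0,0,0],"grip":-1},{"travel":[0.002,-0.04,0],"turn":[0,0,0],"grip":-1},{"travel":[0.002,-0.04,0],"turn":[0,0,0],"grip":-1},{"travel":[0.002,-0.04,0],"turn":[0,0,0],"grip":-1},{"travel":[0.002,-0.04,0],"turn":[0,0,0],"grip":-1},{"travel":[0.002,-0.04,0],"turn":[0,0,0],"grip":-1}]'
python3 -m crank '[{"travel":[0,-0.04,0],"turn":[0,0,0],"grip":-1},{"travel":[0,-0.04,0],"turn":[0,0,0],"grip":-1},{"travel":[0,-0.04,0],"turn":[0,0,0],"grip":-1},{"travel":[0,-0.04,0],"turn":[0,0,0],"grip":-1},{"travel":[0,-0.04,0],"turn":[0,0,0],"grip":-1},{"travel":[0,-0.04,0],"turn":[0,0,0],"grip":-1},{"travel":[0,-0.04,0],"turn":[0,0,0],"grip":-1},{"travel":[0,-0.02,0],"turn":[0,0,0],"grip":-1},{"travel":[0,0,0],"turn":[0,0,0],"grip":-1},{"travel":[0,0,0],"turn":[0,0,0],"grip":-1}]';python3 -c "
from h import *
delta(np.array([625.6,-184.5,265.]),RV)"
```

```text
clock: 6.72
position: [613.6, -31.7, 269.1]
orientation: [0.124, -3.138, -0.001]
wrist_force: [-0.2, -0.0, -2.8]
opening: 0.251
grasp_force: 30.0
clock: 7.55
position: [625.8, -179.1, 268.9]
orientation: [0.125, -3.137, -0.001]
wrist_force: [0.0, 0.7, -2.9]
opening: 0.248
grasp_force: 30.0
t 7.55 pos [ 625.8 -179.1  268.9] F [ 0.    0.74 -2.91] open 0.248 gf 30.0
travel units [ 0.0013 -0.0108  0.0078] turn units [ 0.001 -0.003 -0.001] after turn [ 0.0013 -0.0108  0.0078]
```

```bash
python3 -m crank '[{"travel":[0.001,-0.011,0.03],"turn":[0,0,0],"grip":-1},{"travel":[0,0,0.03],"turn":[0,0,0],"grip":-1},{"travel":[0,0,0],"turn":[0,0,0],"grip":-1},{"travel":[0,0,0],"turn":[0,0,0],"grip":-1},{"travel":[0,0,0],"turn":[0,0,0],"grip":-1}]';python3 - <<'E'
from h import *
delta(np.array([625.6,-184.5,206.]),RV)
from workcell import manip
s=manip.capture("side");t=manip.capture("top")
for n,c,box in(("side",s,(150,260,250,360)),("top",t,(140,240,300,420))):
    m=green(c["img"]);m2=np.zeros_like(m);m2[box[0]:box[1],box[2]:box[3]]=m[box[0]:box[1],box[2]:box[3]]
    print(n,cv2.boundingRect(m2),m2.sum()//255)
    for y in range(box[0],box[1],2):
        xs=np.nonzero(m2[y])[0]
        if n=="side" and len(xs):print(y,xs.min(),xs.max(),end="; ")
p=cv2.projectPoints(np.array([[625.8,-184.5,239-86.]]),s["rvec"],s["tvec"],s["mtx"],None)[0];print("exp ball side",p)
a=s["img"][150:270,240:390];b=t["img"][140:230,300:420]
z=lambda i:cv2.resize(i,(400,int(400*i.shape[0]/i.shape[1])),interpolation=cv2.INTER_CUBIC)
a,b=z(a),z(b)[:320];b=np.pad(b,((0,a.shape[0]-b.shape[0]),(0,0),(0,0)))
cv2.imwrite("pics/g3.png",np.hstack([a,b])[:,:,::-1])
E
```

```text
clock: 7.97
position: [626.5, -183.1, 239.9]
orientation: [0.129, -3.138, -0.0]
wrist_force: [-0.2, -0.6, -2.0]
opening: 0.249
grasp_force: 30.0
t 7.9667 pos [ 626.5 -183.1  239.9] F [-0.21 -0.56 -1.98] open 0.249 gf 30.0
travel units [ 0.002  -0.0026  0.0679] turn units [ 0.001 -0.002  0.004] after turn [ 0.0021 -0.0026  0.0678]
side (289, 178, 22, 47) 441
178 302 303; 180 299 303; 182 299 303; 184 300 303; 186 300 303; 188 301 303; 190 301 302; 192 302 302; 198 299 301; 200 298 300; 202 298 300; 204 295 301; 206 292 307; 208 291 308; 210 290 309; 212 289 310; 214 289 310; 216 290 310; 218 290 308; 220 292 307; 222 293 307; 224 296 303; top (0, 0, 0, 0) 0
exp ball side [[[299.45712414 214.73142168]]]
```

View pics/g3.png

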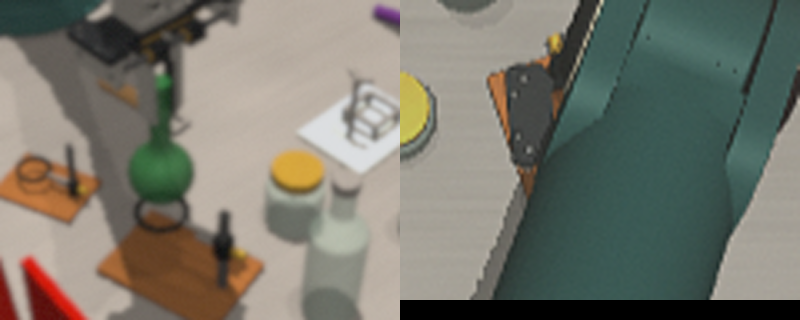

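In the side view the carafe is upright directly above the ring. Its ball is at (299.5,215), which matches the predicted pixel. Now I'll lower it slowly while watching the force.

```bash
python3 -m crank '[{"travel":[0.001,-0.002,0.01],"turn":[0,0,0],"grip":-1},{"travel":[0,0,0.01],"turn":[0,0,0],"grip":-1},{"travel":[0,0,0.01],"turn":[0,0,0],"grip":-1},{"travel":[0,0,0.01],"turn":[0,0,0],"grip":-1},{"travel":[0,0,0.005],"turn":[0,0,0],"grip":-1},{"travel":[0,0,0],"turn":[0,0,0],"grip":-1},{"travel":[0,0,0],"turn":[0,0,0],"grip":-1},{"travel":[0,0,0],"turn":[0,0,0],"grip":-1},{"travel":[0,0,0],"turn":[0,0,0],"grip":-1}]'
python3 -m crank '[{"travel":[0,0,0.002],"turn":[0,0,0],"grip":-1},{"travel":[0,0,0.002],"turn":[0,0,0],"grip":-1},{"travel":[0,0,0],"turn":[0,0,0],"grip":-1},{"travel":[0,0,0],"turn":[0,0,0],"grip":-1}]'
python3 -m crank '[{"travel":[0,0,0.002],"turn":[0,0,0],"grip":-1},{"travel":[0,0,0.002],"turn":[0,0,0],"grip":-1},{"travel":[0,0,0],"turn":[0,0,0],"grip":-1},{"travel":[0,0,0],"turn":[0,0,0],"grip":-1}]';python3 -c "
from h import *
delta(np.array([625.6,-184.5,206.]),RV)"
```

```text
clock: 8.82
position: [625.8, -184.8, 216.8]
orientation: [0.128, -3.138, 0.0]
wrist_force: [0.1, -0.7, -3.0]
opening: 0.247
grasp_force: 30.0
clock: 9.15
position: [625.6, -184.8, 214.4]
orientation: [0.128, -3.137, -0.0]
wrist_force: [-0.9, 0.2, -3.4]
opening: 0.251
grasp_force: 30.0
clock: 9.48
position: [625.7, -184.8, 212.4]
orientation: [0.128, -3.137, -0.0]
wrist_force: [0.6, 0.6, -3.1]
opening: 0.253
grasp_force: 30.0
t 9.4833 pos [ 625.7 -184.8  212.4] F [ 0.62  0.62 -3.11] open 0.253 gf 30.0
travel units [0.     0.0006 0.0129] turn units [ 0.    -0.004  0.003] after turn [0.0001 0.0006 0.0129]
```

```bash
for i in 1; do :; done
python3 -m crank '[{"travel":[0,0,0.002],"turn":[0,0,0],"grip":-1},{"travel":[0,0,0.002],"turn":[0,0,0],"grip":-1},{"travel":[0,0,0],"turn":[0,0,0],"grip":-1},{"travel":[0,0,0],"turn":[0,0,0],"grip":-1}]' | grep -E "posi|wrist"
python3 -m crank '[{"travel":[0,0,0.002],"turn":[0,0,0],"grip":-1},{"travel":[0,0,0.002],"turn":[0,0,0],"grip":-1},{"travel":[0,0,0],"turn":[0,0,0],"grip":-1},{"travel":[0,0,0],"turn":[0,0,0],"grip":-1}]' | grep -E "posi|wrist"
python3 -m crank '[{"travel":[0,0,0.002],"turn":[0,0,0],"grip":-1},{"travel":[0,0,0.002],"turn":[0,0,0],"grip":-1},{"travel":[0,0,0],"turn":[0,0,0],"grip":-1},{"travel":[0,0,0],"turn":[0,0,0],"grip":-1}]' | grep -E "posi|wrist"
```

```text
position: [625.6, -184.8, 210.4]
wrist_force: [-0.6, 0.4, -2.5]
position: [625.6, -184.7, 208.4]
wrist_force: [0.5, -0.3, -3.1]
position: [625.7, -184.8, 206.6]
wrist_force: [0.9, -1.3, -1.7]
```

```bash
python3 -m crank '[{"travel":[0,0,0.002],"turn":[0,0,0],"grip":-1},{"travel":[0,0,0.002],"turn":[0,0,0],"grip":-1},{"travel":[0,0,0],"turn":[0,0,0],"grip":-1},{"travel":[0,0,0],"turn":[0,0,0],"grip":-1}]' | grep -E "posi|wrist"
python3 -m crank '[{"travel":[0,0,0.002],"turn":[0,0,0],"grip":-1},{"travel":[0,0,0],"turn":[0,0,0],"grip":-1},{"travel":[0,0,0],"turn":[0,0,0],"grip":-1}]' | grep -E "posi|wrist"
```

```text
position: [625.8, -184.8, 204.6]
wrist_force: [0.6, 0.6, 0.2]
position: [625.8, -184.8, 203.6]
wrist_force: [0.1, 0.6, 1.2]
```

```bash
for k in 1 2 3 4; do python3 -m crank '[{"travel":[0,0,0],"turn":[0,0,0],"grip":-1}]' | grep -E "wrist"; done; python3 - <<'E'
from h import *
from workcell import manip
delta(np.array([625.7,-184.8,203.6]),RV)
c=manip.capture("side");m=green(c["img"]);m[:150]=0;m[260:]=0;m[:,:250]=0;m[:,360:]=0
for y in range(178,245,2):
    xs=np.nonzero(m[y])[0]
    if len(xs):print(y,xs.min(),xs.max(),end="; ")
print(cv2.projectPoints(np.array([[625.7,-184.8,117.6]]),c["rvec"],c["tvec"],c["mtx"],None)[0])
cv2.imwrite("pics/g4.png",cv2.resize(c["img"][170:270,250:370],(720,600),interpolation=cv2.INTER_CUBIC)[:,:,::-1])
E
```

```text
wrist_force: [1.7, 0.6, 1.2]
wrist_force: [1.0, 0.5, 0.3]
wrist_force: [1.2, -0.8, 0.9]
wrist_force: [0.6, -0.3, 0.7]
t 11.4 pos [ 625.7 -184.8  203.6] F [ 0.61 -0.29  0.69] open 0.249 gf 30.0
travel units [ 0.      0.     -0.0001] turn units [ 0.    -0.003  0.003] after turn [ 0.      0.     -0.0001]
188 300 302; 190 299 303; 192 299 303; 194 300 302; 196 300 302; 198 301 302; 200 301 301; 206 300 301; 208 298 301; 210 298 301; 212 297 302; 214 293 305; 216 291 307; 218 290 309; 220 290 309; 222 289 309; 224 289 309; 226 290 309; 228 291 308; 230 292 308; 232 293 305; [[[299.64941655 223.02097061]]]
```

View pics/g4.png

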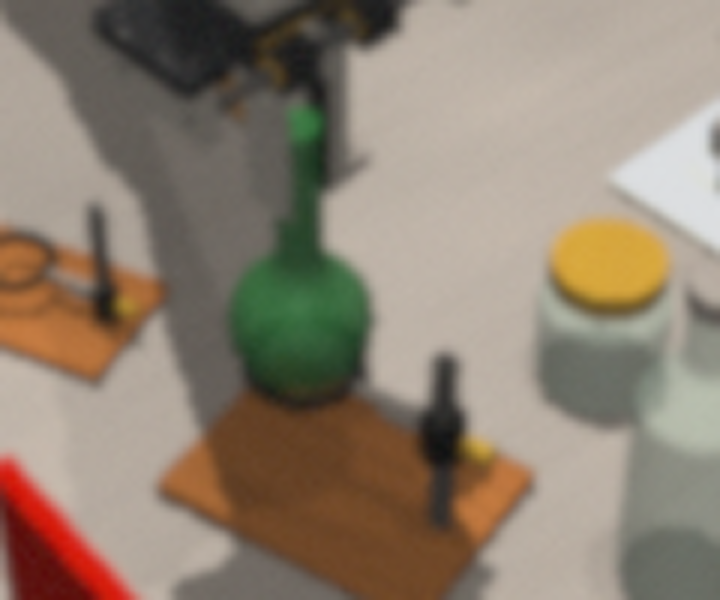

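The carafe is upright and seated in the ring, with the ball at crop (300,325). The wrist sees about +1 N in x and +0.8 N in z. I'll take that out, lower the grip force and then open gently.

```bash
python3 -m crank '[{"travel":[-0.002,0,-0.002],"turn":[0,0,0],"grip":-1},{"travel":[0,0,0],"turn":[0,0,0],"grip":-1},{"travel":[0,0,0],"turn":[0,0,0],"grip":-1}]' 10| grep -E "posi|wrist"
for k in 1 2 3 4 5; do python3 -m crank '[{"travel":[0,0,0],"turn":[0,0,0],"grip":-1}]' | grep -E "wrist"; done
```

```text
position: [626.6, -184.6, 204.4]
wrist_force: [0.2, -0.1, -0.1]
wrist_force: [-0.2, 0.4, -1.3]
wrist_force: [0.5, 0.0, -0.7]
wrist_force: [0.7, 0.6, -0.6]
wrist_force: [-0.5, 0.4, -0.2]
wrist_force: [1.3, 0.2, 0.4]
```

```bash
python3 -m crank '[{"travel":[0,0,0],"turn":[0,0,0],"grip":-1},{"travel":[0,0,0],"turn":[0,0,0],"grip":-1}]' 3| grep -E "wrist|grasp"
python3 -m crank '[{"travel":[0,0,0],"turn":[0,0,0],"grip":-0.48},{"travel":[0,0,0],"turn":[0,0,0],"grip":-0.46},{"travel":[0,0,0],"turn":[0,0,0],"grip":-0.44},{"travel":[0,0,0],"turn":[0,0,0],"grip":-0.4},{"travel":[0,0,0],"turn":[0,0,0],"grip":-0.3},{"travel":[0,0,0],"turn":[0,0,0],"grip":-0.1},{"travel":[0,0,0],"turn":[0,0,0],"grip":0.2},{"travel":[0,0,0],"turn":[0,0,0],"grip":0.4},{"travel":[0,0,0],"turn":[0,0,0],"grip":0.4}]'
python3 - <<'E'
from h import *
from workcell import manip
c=manip.capture("side");m=green(c["img"]);m[:150]=0;m[260:]=0;m[:,:250]=0;m[:,360:]=0
for y in range(178,245,4):
    xs=np.nonzero(m[y])[0]
    if len(xs):print(y,xs.min(),xs.max(),end="; ")
E
```

```text
wrist_force: [1.3, -0.9, 0.8]
grasp_force: 3.0
clock: 13.03
position: [626.7, -184.7, 204.5]
orientation: [0.128, -3.137, -0.0]
wrist_force: [0.0, -0.8, 0.0]
opening: 0.597
grasp_force: 0.0
190 296 302; 194 298 301; 198 298 301; 202 298 301; 206 298 301; 210 298 301; 214 294 305; 218 291 309; 222 290 310; 226 290 309; 230 292 308; 234 296 303;
```

The carafe stands on its own, so I'll back straight up.

```bash
python3 -m crank '[{"travel":[0,0,-0.01],"turn":[0,0,0],"grip":0.4},{"travel":[0,0,-0.03],"turn":[0,0,0],"grip":0.4},{"travel":[0,0,-0.04],"turn":[0,0,0],"grip":0.4},{"travel":[0,0,-0.06],"turn":[0,0,0],"grip":0.4},{"travel":[0,0,-0.06],"turn":[0,0,0],"grip":0.4},{"travel":[0,0.02,-0.05],"turn":[0,0,0],"grip":0.4},{"travel":[0,0.06,-0.02],"turn":[0,0,0],"grip":0.4},{"travel":[0,0.06,0],"turn":[0,0,0],"grip":0.4},{"travel":[0,0.06,0],"turn":[0,0,0],"grip":0.4},{"travel":[0,0.06,0],"turn":[0,0,0],"grip":0.4}]'
python3 -m crank '[{"travel":[0,0.06,0],"turn":[0,0,0],"grip":0.4},{"travel":[0,0.06,0],"turn":[0,0,0],"grip":0.4},{"travel":[0,0.06,0],"turn":[0,0,0],"grip":0.4},{"travel":[0,0.06,0],"turn":[0,0,0],"grip":0.4},{"travel":[0,0.06,0],"turn":[0,0,0],"grip":0.4},{"travel":[0,0,0],"turn":[0,0,0],"grip":0.4},{"travel":[0,0,0],"turn":[0,0,0],"grip":0.4},{"travel":[0,0,0],"turn":[0,0,0],"grip":0.4}]' | grep posi
python3 - <<'E'
from h import *
from workcell import manip
s=manip.capture("side");t=manip.capture("top")
p=lambda c,q:cv2.projectPoints(np.array([q],float),c["rvec"],c["tvec"],c["mtx"],None)[0].ravel().round(1)
for n,c in(("s",s),("t",t)):print(n,"expected ball, mouth",p(c,[626,-184.7,118]),p(c,[626,-184.7,250]))
a=s["img"][170:270,250:370];b=t["img"][140:240,300:420]
z=lambda i:cv2.resize(i,(400,333),interpolation=cv2.INTER_CUBIC)
cv2.imwrite("pics/g5.png",np.hstack([z(a),z(b)])[:,:,::-1])
m=green(s["img"]);m[:150]=0;m[260:]=0;m[:,:250]=0;m[:,360:]=0
for y in range(178,245,3):
    xs=np.nonzero(m[y])[0]
    if len(xs):print(y,xs.min(),xs.max(),end="; ")
E
```

```text
clock: 13.92
position: [616.0, -53.9, 340.2]
orientation: [0.128, -3.138, -0.0]
wrist_force: [1.2, 0.1, -0.7]
opening: 0.703
grasp_force: 0.0
position: [604.2, 93.6, 339.8]
s expected ball, mouth [299.7 223. ] [298.6 190.2]
t expected ball, mouth [359.5 185.8] [365.2 179.4]
190 296 302; 193 297 302; 196 299 301; 211 299 300; 214 295 304; 217 292 308; 220 291 309; 223 290 310; 226 291 309; 229 292 308; 232 293 305;
```

View pics/g5.png

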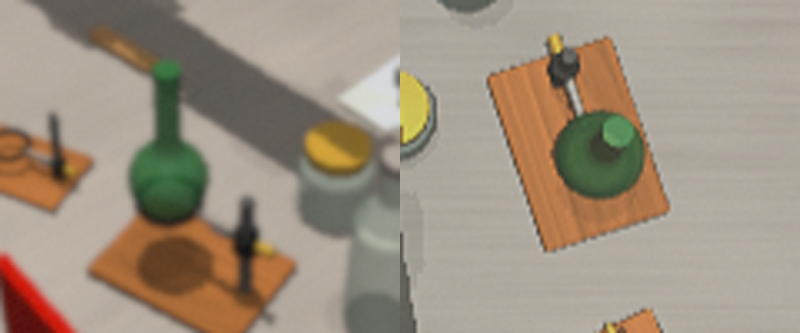

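Both views show the carafe upright in the ring. In the top view the mouth is at (365.3,179.5) and the ball at (359.3,186), each within 0.3 px of the prediction for upright. Nothing else has moved, so I'll hand it in.

```bash
python3 -c "
from workcell import manip
print(manip.hand_in())"
```

```text
the job is handed in; nothing more can be done
None
```

The green carafe stands upright by itself, centred in the large orange stand's ring. I felt the ring carry it before letting go, and the job is handed in; the hand-in gave no verdict.

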